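Hover the pointer knob over the pedal's shaft, nose to the index mark

TASK

Pick up the loose pointer knob from the shelf board, carry it over the wall of the wooden case and hold it level just above the bare shaft of the pedal inside: centred over the shaft, its pointed nose turned to face the raised index mark on the pedal, with a gap of about 8 mm between its underside and the shaft's top, so that I can check the fit before it is pressed on. The knob must not touch the pedal or the case, and the pedal, the half-open door and the other things must be left as they are. Finish while still holding the knob there, motionless; do not set it down or let it go.

Things in the scene. Friction and masses are not known exactly. Their poses are not given: they have to be found in the camera images.
- pointer_knob: Loose cream plastic knob (20-45 g), upright on the board. Origin: underside centre, on its axis; z up, x along the nose. Round skirt 30 mm across, 7 mm high; on it a bar grip 12 mm wide, z = 7 to 24 mm (top), flat faces at y = +-6 mm for x = -12 to 16 mm, pointed nose to x = 30 mm, round tail to x = -18 mm. Dark line on top of the nose. Grip across the flats, fingertips above the skirt.
- knob_nose (a point): Tip of the knob's pointed nose: 30 mm from the knob axis along the knob's +x, 15.5 mm above the underside.
- pedal: Red metal boost pedal, loose, 0.35 to 0.6 kg, standing on the floor of the case. 120 mm long (its x) by 94 mm wide (its y), deck 38 mm above its underside. Origin: centre of the underside; x points from the footswitch end to the index mark end. On the deck: bare steel shaft at (12, 0) mm, footswitch (18 mm wide, 10 mm high) at (-40, 0) mm, index mark at (51, 0) mm.
- shaft_top (a point): Centre of the top end of the bare upright steel shaft (6 mm diameter, standing 14 mm above the pedal's deck; about 60 mm above the board). This is the point the knob's underside centre must hover over.
- index_mark (a point): Top of the raised white index ridge on the pedal's deck (11 mm long along the pedal's x, 4 mm wide, 3 mm high), 39 mm from the shaft axis along the pedal's +x. The nose must face it.
- case: Fixed wooden pedal case, open at the top, 220 mm (x) by 200 mm (y), 85 mm high; walls 10 mm thick at the far (+x) and both y sides, floor 8 mm thick; the front (-x) is closed only by the swing door. Origin: centre of the underside; only its position and yaw vary.
- case_door (a joint): Opening angle of the case's swing door, rad: 0 shut, grows as it swings out to the front; it starts half open at 0.6 to 1.1. The door is 178 mm wide, 83 mm high, 10 mm thick and hinged on the upright axis at the case's front right (-x, -y) corner; it turns easily when pushed.
- case_door_handle (a point): Grip point of the small knob on the outer face of the swing door, 35 mm out from the face, 148 mm from the hinge, 54 mm above the board.
- glass_slide: Bystander: clear glass tube standing upright, 28 mm outer diameter, 60 mm high, between the knob and the case. Origin: centre of the underside.
- capo: Bystander: steel guitar capo lying flat, about 80 by 45 mm, 10 mm high. Origin: near its middle, underside.
- screwdriver: Bystander: screwdriver with blue plastic handle lying on the board along its own x, tip to +x, 200 mm long, handle 26 mm thick. Origin: middle of its length, on the board.

How it is judged:
By the outcome, as a careful person would: the job done as asked, in the order asked, and still so for the second after the job is handed in, while the arm keeps its last pose, push and grip.
It also fails if it takes over 43 s, if anything falls off the work surface, if the arm or the gripper's body presses on something with over 40 N, if the wrist force passes 120 N, or if a joint passes its speed limit or range.

ROBOT

A 6-joint arm with a two-finger parallel gripper is mounted at the origin on the work surface. World frame = base frame: x ahead of the robot, y to its left, z up, the work surface at z = 0. Lengths are in m, angles in rad, forces in N, time in s.
With the tool pointing down it reaches from about 0.3 to 0.85 m from the base axis. Payload 4.2 kg.
Tool frame: the origin (TCP) lies where the fingers leave the gripper's body, on its centre line; the fingertips stand arm.tcp_to_tips ahead of it and the grasp point (between the pads) lies 60 mm ahead of it (arm.tcp_to_tips is the distance from the TCP to the fingertips, in m); z points along the fingers, y is the line along which they close (so a half turn about z gives the same grasp; the last joint's range is limited). The gripper opens to 91 mm and grips with 3 to 60 N. Pads are 32 mm wide; open, the fingers measure 118 mm over their backs; the gripper's body (76 mm by 178 mm) begins 60 mm behind the grasp point.
Start: joints at [-1.311, 0.32, 1.565, -0, 1.257, -0.02], TCP at [0.159, -0.553, 0.292] pointing down, gripper open.
Joint ranges: [-3.11, 3.11], [-0.84, 2.01], [0.21, 2.61], [-1.34, 4.49], [0.05, 2.63], [-2.56, 2.56]. Speed limits (rad/s): [2.57, 2.57, 3.14, 3.14, 3.14, 3.14].

INTERFACE

Orientations are given as a unit quaternion [w, x, y, z].
In Python, from workcell import arm gives the robot as it stands. Calls block until the motion is done:
- arm.goto(position, orientation): joint-space move of the TCP to a pose.
- arm.servo_line(position, frame=None, velocity=0.15, stop_force=None): straight line of the TCP; frame=None keeps the orientation; velocity is the mean speed in m/s. With stop_force (N) it stops when the force on the tool has changed by that much, and returns True; else False.
- arm.movej(angles): joint-space move.
- arm.command_gripper(opening, grip_force=None): finger opening in m; grip_force is the grip in N (None keeps the last); returns when the fingers have stopped.
- arm.wait(seconds).
- arm.ik(position, orientation): joint angles nearest the present ones, or None.
- arm.state(): the state.
- arm.read_camera(name): name is "side" or "top" or "wrist"; returns the picture (480x640x3 uint8, red, green, blue); there is no depth.
- arm.camera_info(name): a dict with "K" (3x3 intrinsics, pixels), "rvec" (rotation vector, rad) and "tvec" (3), from world to camera coordinates, as OpenCV has them; the wrist camera has in their place "mount" (4x4, takes a point from camera to tool coordinates, whose origin is the TCP and whose axes are the flange's). Camera axes: x right, y down, z forward; pixel columns grow to the right and rows downward; lengths in m; the calibration is good to about 2 mm. A picture is of the moment at which its call begins: read the wrist's pose just before it. camera_info takes no time and is no camera call.
A pose or a line that the arm cannot do raises arm.PlanningError and nothing moves.
- arm.close_job(): hands the job in; it is judged then, once.
The state is a dict: "clock": time; "qpos": joint angles; "qd": joint speeds; "effort": joint torques, N m; "eef_pos": TCP position; "tcp_rot": TCP orientation; "wrist_force": force on the tool from outside, world axes, zero at the start; "torque": the same for the moment, N m; "finger_gap": finger opening in m; "grip_force": force on a finger pad.
Only numpy, scipy, OpenCV 4.12 (cv2) and the standard library are available. Lean on these libraries where they do the work, as an engineer would, in place of code of your own. Each camera call takes 0.05 s, during which the arm holds its last target. There are 200 camera calls.

## Working session

There is one attempt and no reset: what is moved stays moved. The work goes in short steps, each a Python script; the robot and the scene stay as the last script left them, time stands still between calls to the robot, and variables do not carry over. Pictures are saved under pics/ and viewed, at most 10 in all, crops included, and the job is handed in when it is done.

```bash
mkdir -p pics; ls
cat > h.py <<'E'
import numpy as np, cv2
from workcell import arm
from scipy.spatial.transform import Rotation as R
def cam(name, st=None):
    """K, C (world centre), Rwc (cam->world)"""
    i=arm.camera_info(name); K=np.array(i["K"],float)
    if "mount" in i:
        M=np.array(i["mount"]); s=st or arm.state(); q=s["tcp_rot"]
        T=np.eye(4); T[:3,:3]=R.from_quat([q[1],q[2],q[3],q[0]]).as_matrix(); T[:3,3]=s["eef_pos"]
        W=T@M; return K,W[:3,3],W[:3,:3]
    Rm=cv2.Rodrigues(np.array(i["rvec"],float))[0]; t=np.array(i["tvec"],float).ravel()
    return K,-Rm.T@t,Rm.T
def ray(c,uv):
    K,C,Rw=c; d=Rw@np.linalg.solve(K,[uv[0],uv[1],1]); return C,d/np.linalg.norm(d)
def plane(c,uv,z):
    C,d=ray(c,uv); return C+d*(z-C[2])/d[2]
def proj(c,X):
    K,C,Rw=c; p=K@(Rw.T@(np.asarray(X)-C)); return p[:2]/p[2]
def tri(*cu):
    A=np.zeros((3,3));b=np.zeros(3)
    for c,uv in cu:
        C,d=ray(c,uv);P=np.eye(3)-np.outer(d,d);A+=P;b+=P@C
    X=np.linalg.solve(A,b); return X,[np.round(proj(c,X)-uv,1) for c,uv in cu]
def save(n,im): cv2.imwrite(f"pics/{n}.png",im[:,:,::-1])
E
python3 - <<'E'
from h import *
for n in("top","side","wrist"):
    im=arm.read_camera(n); save(n+"0",im); np.save(n+"0.npy",im)
    K,C,Rw=cam(n); print(n,K.diagonal(),C.round(3),Rw[:,2].round(3))
s=arm.state();print(s,arm.tcp_to_tips); print(arm.camera_info("wrist")["mount"])
E
```

```text
pics
top [591.16441044 591.16441044   1.        ] [ 0.46  -0.034  1.126] [ 0.054  0.014 -0.998]
side [477.49160932 477.49160932   1.        ] [ 0.196 -0.597  0.456] [ 0.43   0.762 -0.484]
wrist [356.03538764 356.03538764   1.        ] [ 0.236 -0.53   0.384] [-0.271 -0.076 -0.96 ]
{'clock': 0.15, 'qpos': array([-1.31102025e+00,  3.20191496e-01,  1.56537600e+00, -2.65281082e-05,
        1.25741490e+00, -2.00072563e-02]), 'qd': array([-0.00020233, -0.00237083, -0.00317526,  0.00054287,  0.00128918,
       -0.00097161]), 'effort': array([-2.90570802e-05, -4.12772262e+01, -2.32154399e+01,  7.27481931e-02,
        4.33524256e-02, -8.88139243e-05]), 'eef_pos': array([ 0.15870718, -0.55238794,  0.29159552]), 'tcp_rot': array([-6.88377363e-04,  9.90230297e-01,  1.39439863e-01, -9.56297662e-05]), 'wrist_force': array([-0.97846492, -0.28578194,  0.36101117]), 'torque': array([ 0.04090707,  0.0054837 , -0.01282543]), 'grip_force': 0.0, 'finger_gap': 0.0912654079101024} 0.0783
[[-1.04377701e-03 -9.59641312e-01 -2.81224934e-01  7.99822435e-02]
 [ 9.99999434e-01 -1.05913668e-03 -9.73779743e-05  2.22919090e-05]
 [-2.04407715e-04 -2.81224877e-01  9.59641874e-01 -9.20493416e-02]
 [ 0.00000000e+00  0.00000000e+00  0.00000000e+00  1.00000000e+00]]
```

View pics/top0.png

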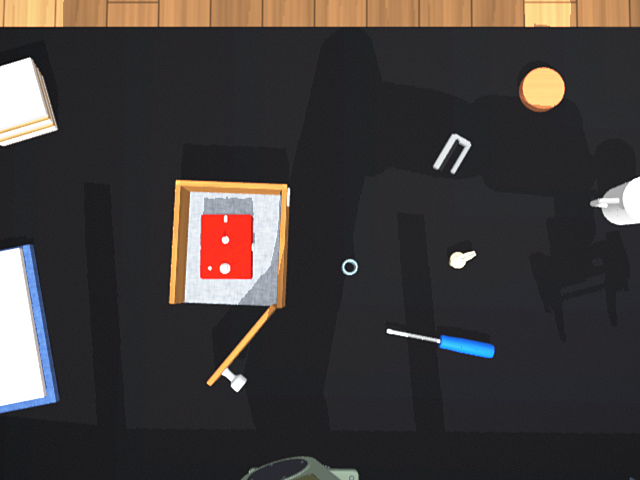

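View pics/side0.png

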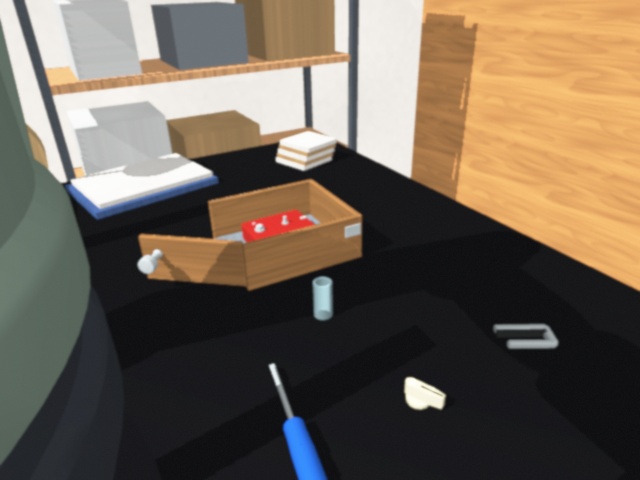

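The top view shows the case at px (175–288, 180–305). Inside it is the red pedal, with the mark at (226,217), shaft at (225,240) and footswitch at (225,269). The knob is at (460,260) with its nose toward (475,253), and the glass is at (349,267). The side view shows the same things, with the knob at about (423,393).

Run:
```python
from h import *
t=np.load("top0.npy");s=np.load("side0.npy");ct,cs=cam("top"),cam("side")
def blobs(m,roi,mn=8):
    u0,v0,u1,v1=roi; z=np.zeros(m.shape,np.uint8); z[v0:v1,u0:u1]=m[v0:v1,u0:u1]
    n,l,st,ce=cv2.connectedComponentsWithStats(z); return [(st[i,4],st[i,:4].tolist(),ce[i].round(1)) for i in range(1,n) if st[i,4]>=mn],l
br=lambda im:(im.min(2)>140).astype(np.uint8)
print("knob top",blobs(br(t),(430,240,490,280))[0]); print("knob side",blobs(br(s),(390,365,460,420))[0])
print("ped top",blobs(br(t),(203,212,250,277),4)[0]); print("ped side",blobs(br(s),(235,205,325,245),3)[0])
red=((t[...,0]>150)&(t[...,1]<90)&(t[...,2]<90)).astype(np.uint8)
c=max(cv2.findContours(red,0,2)[0],key=cv2.contourArea); b=cv2.boxPoints(cv2.minAreaRect(c))
P=np.array([plane(ct,p,.046) for p in b]); print("red",b.round(1).tolist(),P.round(4).tolist(),P.mean(0),[np.linalg.norm(P[i]-P[i-1]) for i in range(4)])
big=np.hstack([cv2.resize(t[205:285,200:290],(400,356),interpolation=0),cv2.resize(s[200:250,235:335],(400,356),interpolation=0)])
big2=np.hstack([cv2.resize(t[240:280,440:490],(400,244),interpolation=2),cv2.resize(s[365:425,390:460],(400,244),interpolation=2)])
save("crop1",np.vstack([big,big2]))
```

```text
knob top [(np.int32(289), [450, 251, 26, 17], array([460.5, 258.5]))]
knob side [(np.int32(901), [405, 377, 40, 32], array([422.1, 394.3]))]
ped top [(np.int32(92), [203, 212, 47, 2], array([225.8, 212.5])), (np.int32(21), [224, 215, 3, 8], array([225. , 218.3])), (np.int32(45), [222, 236, 7, 8], array([225. , 239.6])), (np.int32(93), [220, 263, 10, 11], array([224.5, 268. ])), (np.int32(14), [208, 266, 4, 5], array([209.4, 267.8]))]
ped side [(np.int32(78), [300, 215, 20, 9], array([309.9, 218.2])), (np.int32(36), [282, 216, 6, 9], array([284.2, 220.5])), (np.int32(5), [252, 222, 3, 3], array([253., 223.])), (np.int32(63), [255, 223, 9, 9], array([258.8, 227.5])), (np.int32(72), [235, 232, 10, 11], array([238.9, 236.8]))]
red [[200.0, 278.0], [200.0, 215.0], [252.0, 215.0], [252.0, 278.0]] [[0.4581, 0.1901, 0.046], [0.5739, 0.1922, 0.046], [0.5745, 0.0964, 0.046], [0.4589, 0.0948, 0.046]] [0.51636313 0.14338565 0.046     ] [np.float64(0.09528764317518389), np.float64(0.11578307258518174), np.float64(0.09584304134159291), np.float64(0.1156443375016377)]
```

View pics/crop1.png

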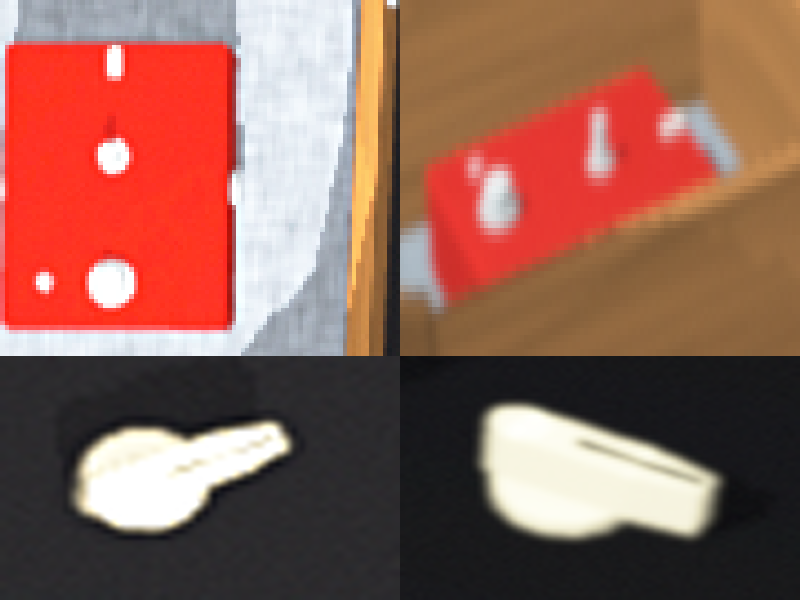

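The crops show three white features in line on the red deck, mark, shaft and footswitch, so the pedal's yaw is about 0. The knob's skirt is clear, and its nose points mainly to -y. Next I move the wrist camera over the pedal and then over the knob, from two places each.

```bash
cat >> h.py <<'E'
def down(a): # tool z down, tool x at yaw a
    return np.array([np.cos(0),0,0,0]) if 0 else np.array([0,np.cos(a/2),np.sin(a/2),0])
E
python3 - <<'E'
from h import *
ct,cs=cam("top"),cam("side")
print("shaft",tri((ct,(225,238.5)),(cs,(284.3,216.3))),"mark",tri((ct,(225,218.5)),(cs,(303,217.5))))
k=plane(ct,(457.7,260.3),.004);n=plane(ct,(475.6,253.8),.0155);print("knob",k,n,np.arctan2(*(n-k)[1::-1]))
d=n-k; a=np.arctan2(d[1],d[0])+np.pi
import pickle; out=[]
def shot(nm):
    arm.wait(.2); s=arm.state(); im=arm.read_camera("wrist"); save(nm,im); out.append((s,im)); print(nm,s["clock"],s["eef_pos"].round(4),s["qpos"].round(2))
for nm,p,ang in(("k1",[k[0]-.02,k[1],.21],a),("k2",[k[0]+.04,k[1],.21],a),("p1",[.53,.12,.24],np.pi),("p2",[.53,.17,.24],np.pi)):
    print(arm.ik(p,down(ang))); arm.goto(p,down(ang)); shot(nm)
pickle.dump(out,open("w.pkl","wb"))
save("w4",np.vstack([np.hstack([cv2.resize(o[1],(400,300),interpolation=3) for o in out[i:i+2]]) for i in(0,2)]))
E
```

```text
shaft (array([0.52884046, 0.14350829, 0.06056382]), [array([-0.3,  0.6]), array([ 0.6, -0. ])]) mark (array([0.56774404, 0.14586167, 0.04672488]), [array([ 0., -0.]), array([-0.,  0.])])
knob [ 0.49536206 -0.28971457  0.004     ] [ 0.50742895 -0.32059734  0.0155    ] -1.198305003434008
[-5.68006278e-01  3.56022058e-01  1.73065398e+00 -4.44089210e-16
  1.05491661e+00 -9.40497602e-01]
k1 1.9 [ 0.475  -0.2905  0.2102] [-0.57  0.36  1.73 -0.    1.05 -0.94]
[-5.14921149e-01  4.31868060e-01  1.60638011e+00 -4.44089210e-16
  1.10334448e+00 -8.87412472e-01]
k2 2.5 [ 0.5343 -0.2898  0.2099] [-0.52  0.43  1.61 -0.    1.1  -0.89]
[ 2.01496902e-01  3.09431001e-01  1.71840137e+00 -4.44089210e-16
  1.11376028e+00 -1.36929942e+00]
p1 4.2667 [0.5303 0.1191 0.2399] [ 0.2   0.31  1.72 -0.    1.11 -1.37]
[ 2.89724661e-01  3.29216834e-01  1.68852053e+00 -4.44089210e-16
  1.12385529e+00 -1.28107167e+00]
p2 4.8333 [0.53   0.1691 0.24  ] [ 0.29  0.33  1.69 -0.    1.12 -1.28]
```

View pics/w4.png

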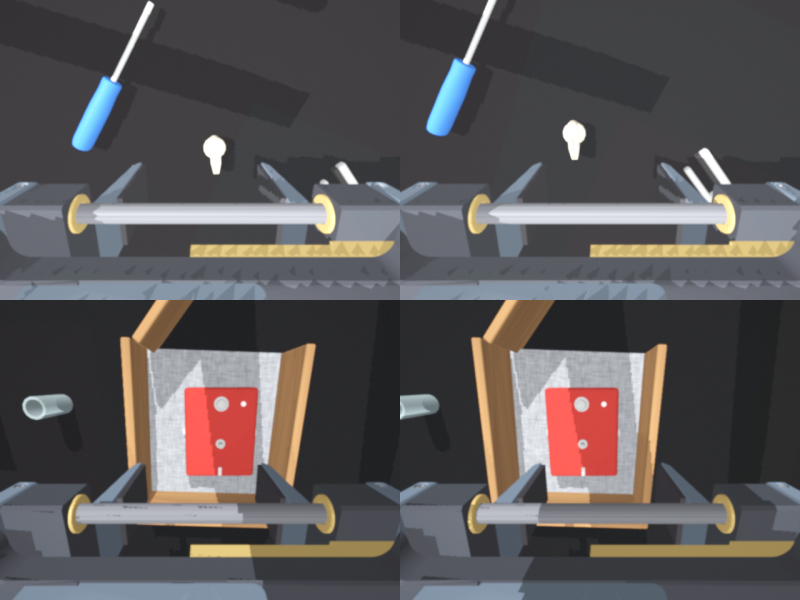

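The wrist views show the knob at about (343,240) in k1 and (918-640, 213) in k2, both in 640-px coordinates. They show the pedal's shaft, footswitch and mark in p1 and p2. I enlarge these to pick pixels.

Run:
```python
from h import *
import pickle
o=pickle.load(open("w.pkl","rb"))
R0=[(315,205,375,285),(250,185,310,265),(290,150,420,290),(230,150,360,290)]
for (s,im),(u0,v0,u1,v1) in zip(o,R0):
    g=im[v0:v1,u0:u1].astype(int)
    m=(g.min(2)>110).astype(np.uint8)
    for c in cv2.findContours(m,0,2)[0]:
        A=cv2.contourArea(c)
        if A>15 and A<3000:
            (x,y),r=cv2.minEnclosingCircle(c); M=cv2.moments(c); print(A,"cen",round(M["m10"]/M["m00"]+u0,1),round(M["m01"]/M["m00"]+v0,1),"bb",cv2.boundingRect(c), "off",u0,v0)
    print()
cr=[cv2.resize(im[v0:v1,u0:u1],(400,300) if 0 else (int(300*(u1-u0)/(v1-v0)),300),interpolation=2) for (s,im),(u0,v0,u1,v1) in zip(o,R0)]
w=800
a=np.hstack(cr[:2]+[np.zeros((300,w-sum(c.shape[1] for c in cr[:2]),3),np.uint8)]);b=np.hstack(cr[2:]+[np.zeros((300,w-sum(c.shape[1] for c in cr[2:]),3),np.uint8)])
save("crop2",np.vstack([a,b])); print([c.shape for c in cr])
```

```text
1438.0 cen 343.4 243.2 bb (10, 11, 37, 64) off 315 205

1501.5 cen 278.2 219.9 bb (10, 7, 38, 65) off 250 185

197.5 cen 352.3 229.8 bb (54, 72, 17, 17) off 290 150
76.0 cen 389.2 165.8 bb (94, 11, 11, 11) off 290 150
469.0 cen 353.8 165.9 bb (52, 4, 25, 25) off 290 150

199.5 cen 291.8 230.2 bb (54, 72, 17, 17) off 230 150
74.0 cen 325.8 166.3 bb (91, 11, 11, 11) off 230 150
475.0 cen 290.1 166.4 bb (48, 4, 25, 26) off 230 150

[(300, 225, 3), (300, 225, 3), (300, 278, 3), (300, 278, 3)]
```

View pics/crop2.png

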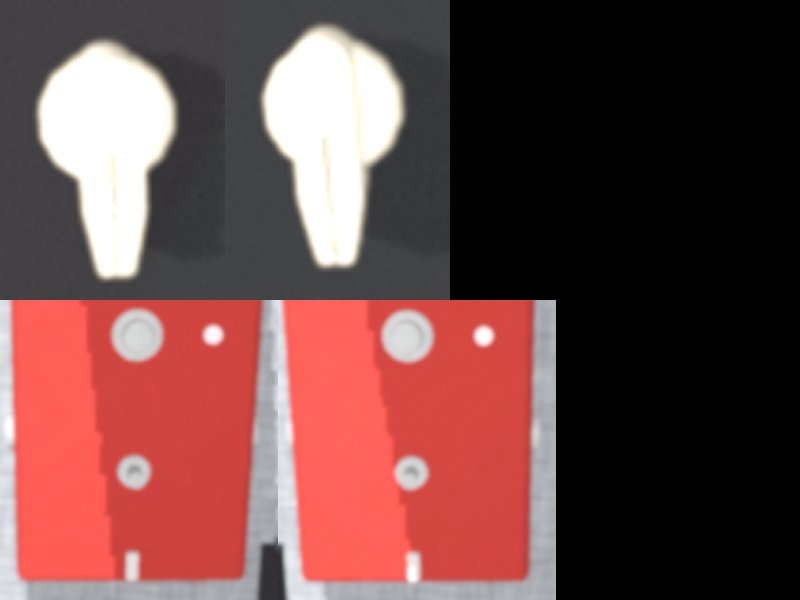

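In the crops the shaft's end is the dark disc inside the bright nut. The knob's skirt circle and the dark line on its nose are both clear, so I triangulate from them.

Run:
```python
from h import *
import pickle
o=pickle.load(open("w.pkl","rb")); c=[cam("wrist",s) for s,_ in o]
def dark(im,u,v,r=5):
    g=im[v-r:v+r+1,u-r:u+r+1].min(2).astype(float); y,x=np.mgrid[v-r:v+r+1,u-r:u+r+1]
    print(g.astype(int)) if 0 else 0
    w=np.clip(np.median(g)-g,0,None)*(np.hypot(x-u,y-v)<=r); return np.array([(w*x).sum(),(w*y).sum()])/w.sum()
sh=[dark(o[2][1],352,229),dark(o[3][1],292,230)]; print("shaft px",sh)
print(o[2][1][220:240,343:363].min(2))
ct=cam("top"); cs=cam("side")
S,e=tri((c[2],sh[0]),(c[3],sh[1]));print("shaft",S,e, [plane(c[i],sh[i-2],.060).round(4) for i in(2,3)])
F,e=tri((c[2],(353.8,165.9)),(c[3],(290.1,166.4)));print("foot",F,e)
M,e=tri((c[2],(351.6,273.7)),(c[3],(293,274.6)));print("mark",M,e)
print("yaw",np.arctan2(*(M-F)[1::-1]))
print("mark/foot on plane",[(plane(c[i],m,.049).round(4),plane(c[i],f,.056).round(4)) for i,m,f in((2,(351.6,273.7),(353.8,165.9)),(3,(293,274.6),(290.1,166.4)))])
# red edges
for i in(2,3):
    im=o[i][1].astype(int); red=((im[...,0]>130)&(im[...,1]<130)&(im[...,2]<130)).astype(np.uint8)
    k=max(cv2.findContours(red,0,1)[0],key=cv2.contourArea)[:,0]
    P=np.array([plane(c[i],p,.046)[:2] for p in k],np.float32); r=cv2.minAreaRect(P); print("red",r)
# knob
L=[tri((c[0],a),(c[1],b)) for a,b in(((345.1,246.3),(276.1,221.8)),((346.2,277.5),(279.9,254.9)))]
K,e=tri((c[0],(343.5,236.2)),(c[1],(278.8,213.5)));print("line",L,"skirt",K,e)
d=L[1][0]-L[0][0];print("nose yaw",np.arctan2(d[1],d[0]))
for i,a,b,q in((0,(345.1,246.3),(346.2,277.5),(343.5,236.2)),(1,(276.1,221.8),(279.9,254.9),(278.8,213.5))):
    A,B=plane(c[i],a,.024),plane(c[i],b,.024);Q=plane(c[i],q,.007);print(A.round(4),B.round(4),"yaw",np.arctan2(*(B-A)[1::-1]),"skirt",Q.round(4),"tipdist",np.linalg.norm((B-Q)[:2]))
```

```text
shaft px [array([352.16620499, 228.84072022]), array([292.20467836, 229.42339181])]
[[ 65  63  64  63  63  64  63  67  65  68  67  66  65  65  64  62  65  64
   64  64]
 [ 62  63  63  64  66  67  74  80  85  91  89  85  79  70  66  66  63  62
   63  62]
 [ 64  63  64  66  76  88 103 118 130 137 137 131 116  97  78  68  64  63
   63  64]
 [ 62  63  66  76 102 131 151 165 175 180 179 174 163 141 113  82  69  64
   63  63]
 [ 64  64  75 104 140 170 186 195 199 201 201 198 193 180 153 118  86  69
   64  64]
 [ 64  70  97 139 174 195 204 206 204 203 204 205 205 200 184 155 117  82
   66  64]
 [ 66  79 121 166 194 206 207 202 197 194 194 198 205 207 201 182 146 101
   72  64]
 [ 68  93 142 183 204 208 203 192 180 174 175 183 194 204 206 196 166 120
   80  63]
 [ 70 105 157 192 206 206 195 178 163 158 158 166 180 198 206 200 176 132
   86  66]
 [ 75 116 167 198 208 204 188 169 158 158 160 163 175 193 204 201 179 135
   88  67]
 [ 75 118 169 199 208 202 186 170 168 174 177 179 182 192 202 199 177 135
   87  66]
 [ 72 111 163 195 207 203 189 180 184 193 197 197 195 196 201 197 174 130
   84  
[... 1265 characters left out ...]
90674591064453)
red ((0.5148245692253113, 0.1449127346277237), (0.09130945801734924, 0.11817895621061325), 89.98995208740234)
line [(array([ 0.49593243, -0.29238963,  0.02608544]), [array([-0.,  0.]), array([ 0., -0.])]), (array([ 0.50803549, -0.31896461,  0.022135  ]), [array([-0. ,  0.1]), array([ 0. , -0.1])])] skirt [ 0.49493655 -0.2903192   0.00504314] [array([-0.1,  0.2]), array([ 0.1, -0.2])]
nose yaw -1.1434354273672918
[ 0.4963 -0.293   0.024 ] [ 0.5076 -0.3182  0.024 ] yaw -1.1490631273471623 skirt [ 0.4946 -0.2896  0.007 ] tipdist 0.03134076875198448
[ 0.4959 -0.293   0.024 ] [ 0.508  -0.3184  0.024 ] yaw -1.124630507881119 skirt [ 0.495 -0.29   0.007] tipdist 0.031225224820004782
```

Run:
```python
from h import *
import pickle
yaw=-1.14; n=np.array([np.cos(yaw),np.sin(yaw)]); g=np.array([.4948,-.2898])+.002*n; a=yaw+np.pi
arm.command_gripper(.06,20)
arm.goto([*g,.16],down(a)); arm.servo_line([*g,.0878],velocity=.08)
print(arm.state()["eef_pos"],arm.state()["wrist_force"])
arm.command_gripper(0,20); s=arm.state(); print(s["clock"],s["finger_gap"],s["grip_force"],s["eef_pos"],s["tcp_rot"])
pickle.dump(s,open("grasp.pkl","wb"))
arm.servo_line([*g,.26],velocity=.15); 
arm.goto([.5274-.002,.1443,.26],down(np.pi+.001)); arm.wait(.3)
s=arm.state(); print(s["clock"],s["finger_gap"],s["grip_force"],s["eef_pos"],s["qpos"])
w=arm.read_camera("wrist");sd=arm.read_camera("side"); np.save("w5.npy",w)
save("h1",np.hstack([cv2.resize(w[120:360,200:440],(400,400),interpolation=2),cv2.resize(sd[60:260,190:390],(400,400),interpolation=2)]))
```

```text
[ 0.49598717 -0.2918158   0.08827724] [-1.35545363  0.07798858  0.54359666]
9.0917 0.011959604759309121 20.00005611917004 [ 0.49564207 -0.29161052  0.08780473] [-5.00880622e-06  5.39626351e-01  8.41904627e-01 -1.61970235e-06]
12.3 0.011818949063901995 19.999972286168486 [0.52560361 0.14373079 0.25999748] [ 2.45838384e-01  2.95360258e-01  1.68485202e+00 -2.79754176e-05
  1.16133546e+00 -1.32485500e+00]
```

View pics/h1.png

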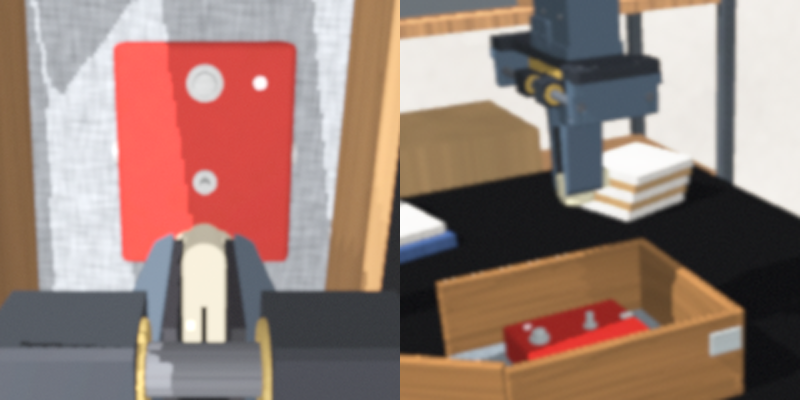

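The knob is held straight between the pads, with its tail edge near wrist px (323,255–265), and the side view shows it well clear of the case. I check how far along the pads it sits against the wrist calibration.

Run:
```python
from h import *
w=np.load("w5.npy");i=arm.camera_info("wrist");K=np.array(i["K"]);M=np.linalg.inv(np.array(i["mount"]))
def pt(x,y,z): p=K@(M@[x,y,z,1])[:3]; return (p[:2]/p[2]).round(1)
for n,x,z in(("tail top",.020,.0638),("tail bot",.020,.0808),("skirt top",.017,.0808),("skirt bot",.017,.0878)): print(n,pt(x,0,z),pt(x+.001,0,z))
for v in range(246,292,1): print(v,w[v,320:328].mean(0).round().astype(int).tolist(),end=" ; ")
c=cam("wrist"); print("\nshaft top/base pred",proj(c,[.5274,.1443,.060]),proj(c,[.5274,.1443,.046]))
im=w.astype(int);m=(im[205:245,300:345].min(2)>110).astype(np.uint8);q=max(cv2.findContours(m,0,2)[0],key=cv2.contourArea);print(cv2.minEnclosingCircle(q),cv2.moments(q)["m10"]/cv2.moments(q)["m00"]+300,cv2.moments(q)["m01"]/cv2.moments(q)["m00"]+205)
print(w[212:246,323].min(1).tolist())
```

```text
tail top [322.  265.3] [322.  263.3]
tail bot [322.  253.5] [322.  251.6]
skirt top [322. 259.] [322.  257.2]
skirt bot [322.  254.6] [322.  252.8]
246 [214, 74, 68] ; 247 [214, 74, 68] ; 248 [214, 74, 68] ; 249 [214, 73, 67] ; 250 [214, 74, 67] ; 251 [213, 74, 66] ; 252 [213, 78, 69] ; 253 [212, 97, 86] ; 254 [206, 132, 116] ; 255 [198, 162, 145] ; 256 [192, 177, 159] ; 257 [190, 181, 162] ; 258 [190, 182, 163] ; 259 [190, 182, 163] ; 260 [190, 182, 164] ; 261 [189, 182, 163] ; 262 [190, 182, 163] ; 263 [190, 182, 164] ; 264 [192, 184, 166] ; 265 [202, 194, 175] ; 266 [222, 214, 194] ; 267 [239, 231, 211] ; 268 [247, 239, 219] ; 269 [249, 241, 221] ; 270 [249, 241, 221] ; 271 [249, 241, 221] ; 272 [249, 241, 221] ; 273 [249, 241, 221] ; 274 [249, 241, 221] ; 275 [249, 241, 221] ; 276 [249, 241, 221] ; 277 [249, 241, 221] ; 278 [249, 241, 221] ; 279 [249, 241, 221] ; 280 [249, 241, 221] ; 281 [248, 241, 221] ; 282 [249, 241, 221] ; 283 [249, 241, 221] ; 284 [249, 241, 221] ; 285 [248, 241, 221] ; 286 [248, 241, 221] ; 287 [248, 241, 221] ; 288 [249, 241, 221] ; 289 [248, 241, 221] ; 290 [248, 241, 221] ; 291 [248, 241, 221] ; 
shaft top/base pred [322.4296535  232.42774886] [322.41267898 228.2123259 ]
((22.5, 24.100000381469727), 7.915907382965088) 322.48 229.04761904761904
[68, 68, 67, 68, 67, 69, 68, 68, 76, 108, 159, 196, 211, 207, 194, 174, 168, 182, 202, 213, 216, 216, 213, 199, 165, 114, 77, 68, 68, 67, 68, 69, 68, 68]
```

Run:
```python
from h import *
T=np.array([.5296,.1443,.1558])
arm.goto([T[0],T[1],.24],down(np.pi+.001)); arm.servo_line(T,velocity=.06); arm.wait(.5)
s=arm.state(); print(s["clock"],s["finger_gap"],s["grip_force"],s["eef_pos"],s["tcp_rot"],s["wrist_force"])
w=arm.read_camera("wrist");sd=arm.read_camera("side"); np.save("w6.npy",w);np.save("s6.npy",sd)
save("h2",np.hstack([cv2.resize(w[140:340,220:420],(400,400),interpolation=2),cv2.resize(sd[190:250,250:310],(400,400),interpolation=2)]))
c=cam("side");print(proj(c,[.528,.1443,.060]),proj(c,[.528,.1443,.068]),proj(c,[.558,.1443,.0835]))
```

```text
14.7 0.011963091217614517 19.999847923172638 [0.52960862 0.14431798 0.15581749] [ 3.02610031e-05 -5.24605375e-04  9.99999862e-01  4.62548494e-06] [-0.42059498 -0.59932653  0.22611439]
[284.36590017 216.48327575] [284.11117481 212.65092557] [297.96989013 201.54492525]
```

View pics/h2.png

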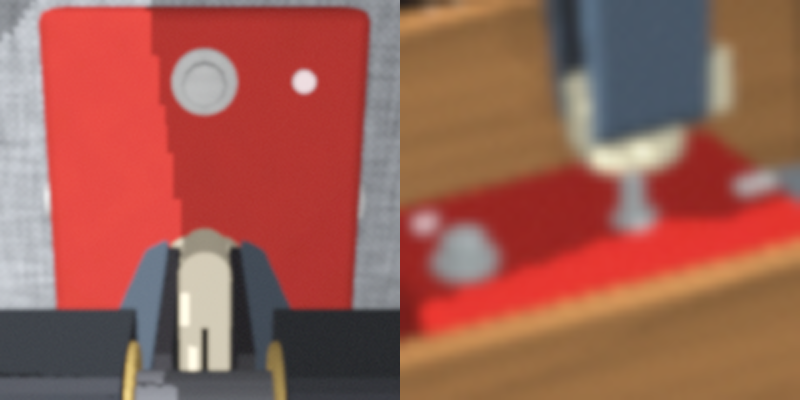

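The wrist view shows the knob aligned with the footswitch, both at u≈322. In the side view the shaft is centred under the skirt with a clear gap. I check both numerically.

Run:
```python
from h import *
w=np.load("w6.npy").astype(int);sd=np.load("s6.npy").astype(int)
c=cam("wrist");cs=cam("side")
m=(w[155:205,300:345].min(2)>95).astype(np.uint8);q=max(cv2.findContours(m,0,2)[0],key=cv2.contourArea);(x,y),r=cv2.minEnclosingCircle(q);uv=(x+300,y+155)
print("foot",uv,r,plane(c,uv,.046),plane(c,uv,.056))
P=[proj(cs,[.528+.015*np.cos(t),.1443+.015*np.sin(t),.068]) for t in np.linspace(0,6.28,73)]
P=np.array(P);print("skirt bottom pred vmax",P[:,1].max(),"u range",P[:,0].min(),P[:,0].max())
print("side v cols");
for u in(283,284,285,286): print(u,sd[208:230,u,0].tolist(),sd[208:230,u,2].tolist())
for v in(212,213,214,216,218,219,220): print(v,sd[v,272:298,1].tolist())
```

```text
foot (321.75786209106445, 180.5125789642334) 17.184467315673828 [0.47602628 0.14415033 0.046     ] [0.47475521 0.14415817 0.056     ]
skirt bottom pred vmax 216.18272617879697 u range 276.08783088962144 292.1170209451156
side v cols
283 [71, 71, 101, 153, 196, 219, 223, 206, 173, 152, 147, 146, 147, 146, 147, 151, 169, 202, 223, 230, 231, 232] [100, 95, 104, 135, 165, 184, 186, 166, 140, 125, 121, 120, 124, 131, 139, 132, 100, 65, 52, 51, 50, 50]
284 [70, 77, 116, 173, 210, 219, 215, 196, 170, 154, 149, 149, 149, 150, 153, 163, 184, 215, 227, 230, 231, 231] [99, 96, 112, 150, 177, 183, 179, 165, 155, 150, 147, 147, 149, 151, 156, 150, 116, 76, 54, 50, 49, 49]
285 [72, 85, 132, 195, 228, 227, 214, 191, 167, 156, 151, 151, 152, 152, 161, 179, 201, 222, 229, 230, 231, 232] [100, 99, 123, 167, 196, 194, 178, 159, 148, 148, 147, 148, 151, 156, 165, 163, 129, 83, 56, 50, 50, 50]
286 [72, 92, 143, 205, 233, 231, 214, 185, 163, 154, 150, 149, 149, 150, 162, 186, 211, 225, 229, 231, 231, 232] [97, 101, 130, 174, 204, 199, 174, 142, 119, 115, 115, 119, 129, 144, 159, 158, 124, 80, 54, 50, 51, 51]
212 [104, 102, 104, 115, 134, 153, 172, 191, 196, 189, 188, 191, 206, 225, 230, 222, 207, 194, 179, 149, 107, 64, 42, 37, 38, 41]
213 [104, 101, 98, 101, 114, 137, 173, 214, 226, 222, 219, 214, 214, 224, 227, 220, 201, 182, 159, 125, 84, 51, 38, 36, 36, 37]
214 [96, 91, 82, 80, 86, 107, 149, 197, 220, 223, 221, 216, 207, 206, 203, 192, 173, 148, 119, 87, 57, 42, 38, 37, 36, 36]
216 [52, 47, 42, 40, 40, 44, 57, 77, 96, 112, 130, 150, 162, 154, 125, 91, 69, 54, 44, 39, 36, 37, 36, 37, 36, 35]
218 [37, 37, 37, 38, 37, 37, 37, 38, 39, 47, 78, 120, 146, 146, 115, 71, 46, 37, 38, 38, 36, 36, 37, 36, 36, 36]
219 [38, 38, 36, 37, 36, 35, 36, 37, 38, 46, 77, 120, 146, 147, 118, 77, 47, 39, 36, 36, 36, 37, 37, 35, 36, 36]
220 [37, 37, 36, 37, 37, 37, 36, 38, 39, 50, 84, 123, 148, 150, 128, 93, 65, 45, 37, 37, 37, 36, 37, 37, 37, 36]
```

The knob reads about 0.5 mm too far in +x in both the wrist and side views. I'll trim that and hand in.

Run:
```python
from h import *
arm.servo_line([.5290,.1443,.1558],velocity=.02); arm.wait(.6)
s=arm.state(); print(s["clock"],s["finger_gap"],s["grip_force"],s["eef_pos"],s["wrist_force"],abs(s["qd"]).max())
print(arm.close_job())
```

```text
15.65 0.011851290128900998 19.99995088961441 [0.52900704 0.14430569 0.15581292] [ 0.46907631 -0.55094244 -0.07202206] 0.0015377122677735738
the job is handed in; nothing more can be done
None
```

I handed the job in at 15.7 s with the arm holding the knob still and level over the shaft, nose towards the index mark and gap about 8 mm; by the camera readings it is centred to about 1 mm, and I saw no contact with the pedal or case.

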